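Change over the small-parts drawers

TASK

At the small-parts cabinets on the electronics bench, push the narrow drawer that was left standing open fully home, and draw the wide drawer right out to its stop by hooking a fingertip behind the upright lip of its pull, without pinching the lip. Draw it gently, so that the parts standing in it stay upright, and leave the other drawers shut and everything on the bench as it is.

Things in the scene. Friction and masses are not known exactly. Their poses are not given: they have to be found in the camera images.
- unit_wide: Blue sheet-metal cabinet with one wide white drawer as its upper row, over two narrow ones. 150 mm wide (y), 150 deep (x), 121 high, with ribs 5 high along the side edges of its top. Fixed. Origin: centre of its underside; x points from the drawer fronts to the back, so drawers come out along -x, towards the robot; z up. Stands left or right of the other cabinet, at its own yaw.
- unit_narrow: The other blue cabinet, same size and frame, with two narrow white drawers side by side in its upper row, 72 mm apart and two more below. Fixed.
- wide (a joint): How far the wide drawer (138 mm wide, 50 high, 135 deep) is drawn out, m: 0 shut, 0.110 at its stop. Slides with about 1.5 N of friction, stays where it is left. Starts shut or up to 6 mm out.
- wide_lip (a point): On the wide drawer, moving with it: middle of the top edge of the upright lip of its pull, on the inner face, 106 mm above the bench. Axes as unit_wide's (x into the cabinet, y along the lip). From here an open-topped channel 36 mm wide runs along +x to the drawer front, into which a fingertip can be put from above; its floor, a level ledge, lies 23 mm below this point.
- wide_lip_in: Inner half of the wide drawer's upright lip, with the face to hook a fingertip behind. The lip is 138 mm long (the drawer's whole width), 5 thick in all, and rises from the outer edge of the ledge; cheeks 10 mm high close the channel's two ends. This half: 138 x 2.5 x 26 high, origin in the middle of its lower edge, axes as the drawer's.
- wide_lip_out: The outer half of the same lip, with the face towards the robot. 138 mm long, 2.5 thick, 24 high. Origin: middle of its lower edge.
- narrow_open (a joint): How far the narrow drawer that was left open is out, m: 0 fully home, 0.110 at its stop. About 1.5 N of friction. Starts 0.04 to 0.09. It may be the left or the right one of its cabinet.
- narrow_open_lip (a point): On the narrow drawer that was left open (67 mm wide, otherwise like the wide one, with the same pull): middle of the top edge of its lip, on the lip's inner face, about 106 mm above the bench; the outer face lies 5 mm along -x. Axes as unit_narrow's.
- narrow_shut (a joint): How far the other narrow drawer is out, m: 0 shut, as it starts and must stay.
- narrow_shut_lip (a point): The same point on the lip of the narrow drawer that is shut.
- capacitor: Black can capacitor, 25 mm across, 34 high, standing loose in the rear compartment of the wide drawer, out of sight until it is drawn out. Origin: centre of its underside; z up.
- transformer: Small transformer, steel core with copper winding, 30 x 36 mm, 30 high, standing loose beside the capacitor. Origin: centre of its underside; z up.
- spool: Bystander: red solder spool, 54 mm across, 44 high, standing on the bench in front of the cabinets. Origin: centre of its underside; z up.
- screwdriver: Bystander: screwdriver lying on the bench, 190 mm long.
- bottle: Bystander: white bottle with a blue cap, 44 mm across, 105 high, standing to the right. Origin: centre of its underside; z up.
- pliers: Bystander: pliers lying on the bench to the left, about 150 mm long, 13 high.
- wide_low_left (a joint): How far the left drawer (seen from the robot) in the lower row of unit_wide is out, m: 0 shut, as it starts and must stay. Its pull is like the others, 56 mm lower.
- wide_low_right (a joint): How far the right drawer (seen from the robot) in the lower row of unit_wide is out, m: 0 shut, as it starts and must stay. Its pull is like the others, 56 mm lower.
- narrow_low_left (a joint): How far the left drawer (seen from the robot) in the lower row of unit_narrow is out, m: 0 shut, as it starts and must stay. Its pull is like the others, 56 mm lower.
- narrow_low_right (a joint): How far the right drawer (seen from the robot) in the lower row of unit_narrow is out, m: 0 shut, as it starts and must stay. Its pull is like the others, 56 mm lower.
Not all that is in view belongs to the job. Leave any turquoise or yellow look-alike of the unit_narrow alone.

How it is judged:
On the way:
1. the wide drawer is being drawn out with the fingers bearing on the inner face of its lip (value of joint wide above 0.025 m and contact force between the fingers and wide_lip_in above 0.3 N), for 0.1 s.
At the end, for the whole second after the job is handed in: The wide drawer stands still within 8 mm of its stop (110 mm out), all the narrow drawers are within 5 mm of fully home, and the capacitor and the transformer stand upright (within 0.3 rad) in the wide drawer (value of joint wide above 0.102 m and value of joint each of narrow_open, narrow_shut, wide_low_left, wide_low_right, narrow_low_left, narrow_low_right below 0.005 m and velocity of joint wide between -0.01 and 0.01 m/s and angle between each of capacitor, transformer's own z axis and vertical below 0.3 rad); the robot touches nothing.
It fails at once if the lip of the wide drawer is pinched: the fingers press on both of its faces at once (over 3 N each) while it is drawn (value of joint wide above 0.012 m and contact force between the fingers and wide_lip_in above 3 N and contact force between the fingers and wide_lip_out above 3 N).
It fails at once if a part in the wide drawer is tipped over (beyond 0.6 rad) or lifted (over 25 mm) (angle between any of capacitor, transformer's own z axis and vertical above 0.6 rad or height (world z) of any of capacitor, transformer above 0.092 m).
It fails at once if a drawer that was shut, other than the wide one, is drawn open by more than 20 mm (value of joint any of narrow_shut, wide_low_left, wide_low_right, narrow_low_left, narrow_low_right above 0.02 m).
It fails at once if a thing on the bench is lifted, tipped or moved by more than 30 mm (distance of any of spool, screwdriver, bottle, pliers from where it was at the start of the episode above 0.03 m or angle between any of spool, bottle's own z axis and vertical above 0.5 rad).
It also fails if it takes over 48 s, if anything falls off the work surface, if the arm or the gripper's body presses on something with over 40 N, if the wrist force passes 120 N, or if a joint passes its speed limit or range.

ROBOT

A 6-joint arm with a two-finger parallel gripper is mounted at the origin on the work surface. World frame = base frame: x ahead of the robot, y to its left, z up, the work surface at z = 0. Lengths are in m, angles in rad, forces in N, time in s.
With the tool pointing down it reaches from about 0.35 to 0.875 m from the base axis. Payload 15.5 kg.
Tool frame: the origin (TCP) lies at the very end of the fingers, on their centre line; the grasp point (between the pads) lies 19 mm behind it (tcp_to_grasp is the distance from the TCP to the grasp point, in m); z points along the fingers, y is the line along which they close (so a half turn about z gives the same grasp; the last joint's range is limited). The gripper opens to 85 mm and grips with 20 to 120 N. Pads are 22 mm wide; open, the fingers measure 114 mm over their backs; the gripper's body (76 mm by 85 mm) begins 54 mm behind the grasp point. The pads swing forward as they close: fully open they stand 13 mm farther back than shut.
Start: joints at [1.139, 0.494, 1.345, -0, 1.302, -0.096], TCP at [0.207, 0.59, 0.231] pointing down, gripper open.
Joint ranges: [-2.91, 2.91], [-0.82, 2.16], [0.22, 2.67], [-1.22, 4.37], [0.12, 2.79], [-3.08, 3.08]. Speed limits (rad/s): [1.89, 1.89, 2.57, 3.01, 3.01, 3.01].

INTERFACE

Orientations are given as a rotation vector (axis times angle).
In Python, from rig import * gives the robot as it stands.
- The arm moves only by the tool apply_moves, never from a script. Its argument "steps" is a list of rows, each a list of 7 numbers: the shift along the world's x, y, z in mm, then the turn, a rotation vector about the world's x, y, z in degrees, then the opening, from 0 (shut) to 1 (fully open). A call has 1 to 10 rows; each row shifts and turns the commanded pose from where the row before left it; what a row does not reach is not made up. A row lasts 1/8 s, in which the tool goes at most 62.5 mm and 10.7 degrees, less where a joint would pass 70% of its speed; a pose out of reach is approached as far as the arm can. A call is refused whole if a number of a shift passes 62.5 or a number of a turn 10.7, either way. A call with a gripper value outside its range is refused whole. The fingers move at their own pace and stop on an object; "force" is the grip in N (left out, the last holds). Time passes only in rows, so rows that do not move let the fingers close. It gives the time, the measured TCP pose, the force, the opening and the grip force at its end, in the units of the state.
- state(): the state, without advancing time (a new reading comes with each control period).
- grab_frame(name): name is "scene" or "top"; returns (picture, depth): 384x512x3 uint8, red, green, blue; 384x512 float32, m along the optical axis (not along the pixel's ray), 0 where there is no reading.
- get_calibration(name): a dict with "fx", "fy", "cx", "cy" (pixels), "R" (3x3) and "t" (3): a world point X has camera coordinates R X + t. Camera axes: x right, y down, z forward; pixel columns grow to the right and rows downward; lengths in m; the calibration is good to about 2 mm. A picture is of the moment at which its call begins. get_calibration takes no time and is no camera call.
- job_done(): hands the job in; it is judged then, once.
The state is a dict: "t": time; "q": joint angles; "qd": joint speeds; "effort": joint torques, N m; "position": TCP position; "orientation": TCP orientation; "ft_force": force on the tool from outside, world axes, zero at the start; "moment": the same for the moment, N m; "finger_gap": finger opening in m; "finger_force": force on a finger pad.
Only numpy, scipy, OpenCV 4.12 (cv2) and the standard library are available. Lean on these libraries where they do the work, as an engineer would, in place of code of your own. Each camera call takes 0.05 s, during which the arm holds its last target. There are 200 camera calls.

## Working session

There is one attempt and no reset: what is moved stays moved. The work goes in short steps, Python scripts to look and compute and a tool call to move; the robot and the scene stay as the last step left them, time stands still between calls to the robot, and variables do not carry over. Pictures are saved under pics/ and viewed, at most 10 in all, crops included, and the job is handed in when it is done.

Besides the shell and the picture viewer there is one more tool, called after "Call:" as name([rows], argument=value, ...), one row to a line, values as JSON. apply_moves: Moves the arm, as the interface text tells. Its arguments: {"type":"object","properties":{"steps":{"type":"array"},"force":{"type":"number"}},"required":["steps"]}

```bash
mkdir -p pics; cat > h.py <<'E'
from rig import *
import numpy as np, cv2
def cloud(name):
    im,d=grab_frame(name); c=get_calibration(name)
    v,u=np.mgrid[:d.shape[0],:d.shape[1]]
    P=np.stack([(u-c['cx'])/c['fx']*d,(v-c['cy'])/c['fy']*d,d],-1)
    return im,d,(P-c['t'])@np.array(c['R'])
E
python3 - <<'E'
from h import *
for n in('scene','top'):
    im,d,W=cloud(n); np.savez(f'{n}.npz',im=im,d=d,W=W)
    cv2.imwrite(f'pics/{n}0.png',im[:,:,::-1]); c=get_calibration(n); print(n,c,(d>0).mean())
print(state())
E
```

```text
scene {'fx': 428.22508768041774, 'fy': 428.22508768041774, 'cx': 267.2554324741804, 'cy': 188.72017852654625, 'R': array([[ 0.67991092, -0.73315273,  0.01442932],
       [-0.47972548, -0.45959772, -0.74741782],
       [ 0.5546031 ,  0.50125543, -0.66419756]]), 't': array([-0.32885479,  0.29807619,  1.21803677])} 0.9960530598958334
top {'fx': 439.607532789472, 'fy': 439.607532789472, 'cx': 252.67662701519572, 'cy': 195.51893490411732, 'R': array([[ 0.00758165, -0.99996813,  0.0025022 ],
       [-0.98987457, -0.00785977, -0.14172703],
       [ 0.14174218, -0.00140234, -0.98990261]]), 't': array([-0.01857444,  0.50538383,  1.52391972])} 0.9959157307942709
{'t': 0.1, 'q': array([ 1.13849432e+00,  4.94130264e-01,  1.34606423e+00,  3.03163011e-05,
        1.30246374e+00, -9.54928814e-02]), 'qd': array([-0.0004322 , -0.0010502 , -0.00304233,  0.00066349,  0.00078764,
       -0.00097412]), 'effort': array([ 1.37152667e-03, -8.83594966e+01, -3.84565365e+01, -8.88155819e-05,
        5.14111278e-03, -9.88526551e-06]), 'position': array([0.20640177, 0.58960788, 0.23075581]), 'orientation': array([-5.26522467e-01, -3.09684554e+00,  1.60373525e-03]), 'ft_force': array([ 0.83806491, -0.7751358 ,  0.0649518 ]), 'moment': array([-0.04629562, -0.00428103, -0.019775  ]), 'finger_force': 0.0, 'finger_gap': 0.0854700299674241}
```

View pics/scene0.png

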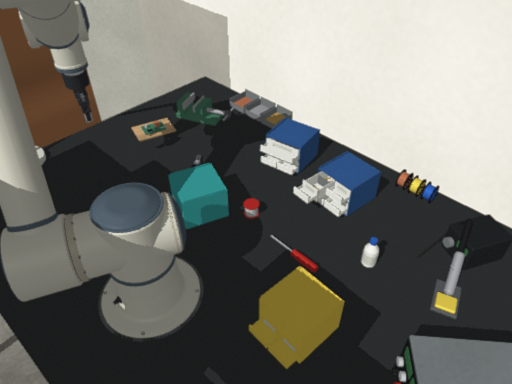

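View pics/top0.png

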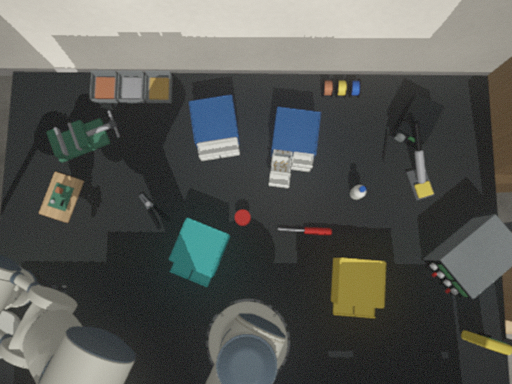

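The wide cabinet is on the left (top view about 215,125). The narrow one is on the right (295,135), with its left drawer open (280,170). The turquoise and yellow boxes are decoys. Next I'll measure both cabinets.

```bash
cat > meas.py <<'E'
from h import *
import sys
def measure(save=None):
    im,d,W=cloud('top')
    if save: cv2.imwrite(save,cv2.resize(im[70:210,150:380,::-1],None,fx=3.4,fy=3.4,interpolation=cv2.INTER_CUBIC))
    hsv=cv2.cvtColor(im,cv2.COLOR_RGB2HSV); v,u=np.mgrid[:384,:512]
    reg=(u>170)&(u<335)&(v>85)&(v<205)
    blue=reg&(hsv[...,0]>100)&(hsv[...,0]<125)&(hsv[...,1]>120)&(W[...,2]>.10)
    n,l,s,c=cv2.connectedComponentsWithStats(blue.astype(np.uint8))
    for i in [i for i in range(1,n) if s[i,4]>600]:
        p=W[l==i]; r=cv2.minAreaRect(p[:,:2].astype(np.float32)*1000); b=cv2.boxPoints(r)
        print('blue',s[i],'z',np.median(p[:,2]).round(4),'rect',np.round(r[0]),np.round(r[1],1),r[2],b.round().tolist())
        e=[b[(k+1)%4]-b[k] for k in range(4)]
        # x axis: edge direction most along +x
        ax=max(e,key=lambda q:q[0]/np.linalg.norm(q)); ax=ax/np.linalg.norm(ax); ay=np.array([-ax[1],ax[0]])
        yaw=np.degrees(np.arctan2(ax[1],ax[0])); ctr=np.array(r[0])
        loc=(p[:,:2]*1000-ctr); X=loc@ax; Y=loc@ay
        print(' yaw',yaw.round(2),'ax',ax.round(4),'X',np.percentile(X,[1,99]).round(1),'Y',np.percentile(Y,[1,99]).round(1))
        q=W[reg&(hsv[...,1]<70)&(hsv[...,2]>110)]
        L=(q[:,:2]*1000-ctr); X=L@ax;Y=L@ay
        m=(abs(Y)<82)&(X<-55)&(X>-250)
        for y0 in range(-70,70,20):
            k=m&(Y>=y0)&(Y<y0+20)&(q[:,2]>.095)&(q[:,2]<.112)
            print('  y',y0,'lip-level X:',np.unique((X[k]//2*2).astype(int),return_counts=True)[0].tolist())
        k=m&(q[:,2]>.095)&(q[:,2]<.112)
        print('  Yrange',np.percentile(Y[k],[1,99]).round(1))
if __name__=='__main__': measure(*sys.argv[1:])
E
python3 meas.py pics/crop1.png
```

```text
blue [ 189   95   49   49 1811] z 0.1213 rect [556.  90.] [568.5 149.2] 9.410531044006348 [[263.0, 117.0], [287.0, -30.0], [848.0, 63.0], [824.0, 210.0]]
 yaw 9.41 ax [0.9865 0.1635] X [134.4 281.1] Y [-73.   73.4]
  y -70 lip-level X: []
  y -50 lip-level X: []
  y -30 lip-level X: []
  y -10 lip-level X: []
  y 10 lip-level X: []
  y 30 lip-level X: []
  y 50 lip-level X: []Traceback (most recent call last):
  File "meas.py", line 27, in <module>
    if __name__=='__main__': measure(*sys.argv[1:])
                             ~~~~~~~^^^^^^^^^^^^^^^
  File "meas.py", line 26, in measure
    print('  Yrange',np.percentile(Y[k],[1,99]).round(1))
                     ~~~~~~~~~~~~~^^^^^^^^^^^^^
    return _quantile_unchecked(
        a, q, axis, out, overwrite_input, method, keepdims, weights)
    return _ureduce(a,
                    func=_quantile_ureduce_func,
    ...<5 lines>...
                    overwrite_input=overwrite_input,
                    method=method)
    r = func(a, **kwargs)
    result = _quantile(arr,
                       quantiles=q,
    ...<2 lines>...
                       out=out,
                       weights=wgt)
    slices_having_nans = np.isnan(arr[-1, ...])
                                  ~~~^^^^^^^^^
IndexError: index -1 is out of bounds for axis 0 with size 0
```

View pics/crop1.png

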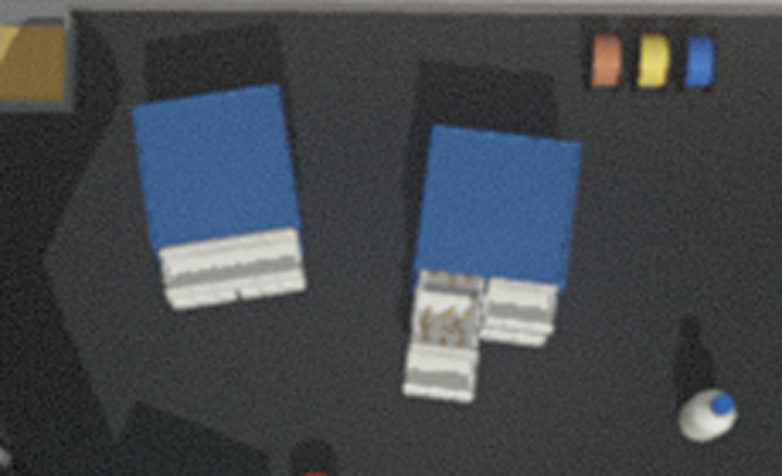

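The crop confirms it: the wide drawer's lip is on the left unit, and the open drawer with parts visible is at crop (440,340). I'll filter out the depth outliers.

```bash
sed -i "s/&(W\[...,2\]>.10)/\&(W[...,2]>.10)\&(W[...,2]<.14)\&(d>.5)/; s/range(-70,70,20)/range(-75,75,10)/" meas.py
python3 - <<'E'
s=open('meas.py').read()
a=s.index("            print('  y'"); b=s.index("        k=m&(q[:,2]>.095)")
s=s[:a]+"""            xs=np.arange(-222,-60,4); o=[]
            kk=m&(Y>=y0)&(Y<y0+10)
            for x0 in xs:
                g=kk&(X>=x0)&(X<x0+4)
                if g.any(): o.append(f"{x0+2}:{int(np.median(q[g,2])*1000)}")
            print('  y',y0,' '.join(o))
"""+s[b:]
open('meas.py','w').write(s)
E
python3 meas.py; python3 - <<'E'
from h import *
for n in('top','scene'):
    c=get_calibration(n); print(n,-np.array(c['R']).T@c['t'])
im,d,W=cloud('top')
for n,(u,v) in dict(spool=(243,217),bottle=(358,192),drv1=(280,229),drv2=(330,232),pl=(148,202)).items(): print(n,W[v,u].round(3))
E
```

```text
blue [ 189   95   49   49 1805] z 0.1214 rect [761. 124.] [152.  149.9] 8.920207977294922 [[674.0, 186.0], [697.0, 38.0], [847.0, 62.0], [824.0, 210.0]]
 yaw 8.92 ax [0.9879 0.1551] X [-72.1  73.1] Y [-73.1  73.3]
  y -75 -120:100 -116:73 -112:4 -108:50 -104:39 -100:8 -96:91 -92:82 -88:83 -84:40 -80:105 -76:13 -72:64 -68:65 -64:35 -60:36
  y -65 -124:111 -120:94 -116:48 -112:3 -108:83 -104:84 -100:84 -96:84 -92:81 -88:81 -84:84 -80:102 -76:95 -64:72 -60:62
  y -55 -120:91 -116:46 -112:17 -108:78 -104:82 -100:82 -96:85 -92:84 -88:81 -84:83 -80:98 -76:117 -72:116 -64:65
  y -45 -124:105 -120:92 -116:51 -112:1 -108:82 -104:84 -100:79 -96:84 -92:83 -88:82 -84:81 -80:104 -60:64
  y -35 -120:98 -116:47 -108:83 -104:85 -100:84 -96:82 -92:82 -88:82 -84:82 -80:102 -76:117 -64:66 -60:72
  y -25 -124:105 -120:100 -116:41 -112:0 -108:84 -104:80 -100:82 -96:80 -92:85 -88:83 -84:103 -80:102 -76:108 -64:70 -60:65
  y -15 -120:98 -116:47 -112:3 -108:80 -104:84 -100:83 -96:81 -92:86 -88:80 -84:81 -80:105 -76:119 -60:67
  y -5 -124:94 -120:96 -116:74 -112:42 -108:80 -104:77 -100:85 -96:86 -92:80 -88:8
[... 3276 characters left out ...]
4:85 -160:83 -156:81 -152:112 -140:69 -136:64 -132:65 -128:65 -124:71 -120:73 -116:67 -112:70 -108:67 -104:68 -100:66 -96:67 -92:66 -88:71 -84:88 -76:116 -72:65 -68:68 -64:65
  y 65 -196:88 -192:101 -188:93 -184:98 -180:84 -176:1 -172:83 -168:97 -164:95 -160:46 -156:91 -152:97 -148:60 -144:-1 -140:51 -136:113 -132:90 -128:55 -124:106 -120:107 -116:34 -112:48 -108:72 -104:72 -100:85 -96:102 -92:104 -88:32 -84:68 -80:40 -76:104 -72:67 -68:65 -64:59 -60:0
  Yrange [-66.8  67.8]
top [ 0.28440372 -0.01246459  1.58020514]
scene [-0.30894026 -0.71465319  1.03654966]
spool [0.428 0.019 0.045]
bottle [ 0.515 -0.379  0.077]
drv1 [ 0.389 -0.113  0.018]
drv2 [ 0.379 -0.289  0.025]
pl [0.482 0.361 0.015]
```

Call:
apply_moves([
  [16,-38,0,0,0,0.7,0],
  [16,-38,0,0,0,0.7,0],
  [16,-38,0,0,0,0.7,0],
  [16,-38,0,0,0,0.7,0],
  [16,-38,0,0,0,0.7,0],
  [16,-38,0,0,0,0.7,0],
  [16,-38,0,0,0,0.7,0],
  [16,-38,0,0,0,0.7,0],
  [16,-38,0,0,0,0.7,0],
  [16,-38,0,0,0,0.7,0],
])

```text
t: 1.5
position: [0.3669, 0.2087, 0.2314]
orientation: [0.336, 3.123, 0.0]
ft_force: [1.0, 0.2, 0.4]
finger_gap: -0.0003
finger_force: 0.0
```

Call:
apply_moves([
  [16,-38,0,0,0,0.7,0],
  [16,-38,0,0,0,0.7,0],
  [16,-38,0,0,0,0.7,0],
  [16,-38,0,0,0,0.7,0],
  [16,-38,0,0,0,0.7,0],
  [16,-38,0,0,0,0.7,0],
  [16,-38,0,0,0,0.7,0],
  [16,-38,0,0,0,0.5,0],
  [0,0,0,0,0,0,0],
  [0,0,0,0,0,0,0],
])

```text
t: 2.75
position: [0.4942, -0.0939, 0.2311]
orientation: [-0.19, -3.135, -0.001]
ft_force: [-0.4, 1.0, -0.7]
finger_gap: 0.0002
finger_force: 0.0
```

Call:
apply_moves([
  [0,0,-28,0,0,0,0],
  [0,0,-28,0,0,0,0],
  [0,0,-28,0,0,0,0],
  [0,0,-28,0,0,0,0],
  [0,0,-20,0,0,0,0],
  [0,0,-11,0,0,0,0],
  [8,-1,0,0,0,0,0],
  [8,-1,0,0,0,0,0],
  [6,-1,0,0,0,0,0],
  [6,-1,0,0,0,0,0],
])

```text
t: 4.0
position: [0.5231, -0.0982, 0.0887]
orientation: [0.189, 3.135, -0.0]
ft_force: [-2.0, 1.6, 1.0]
finger_gap: 0.0
finger_force: 0.8
```

Call:
apply_moves([
  [8,-1,0,0,0,0,0],
  [8,-1,0,0,0,0,0],
  [8,-1,0,0,0,0,0],
  [8,-1,0,0,0,0,0],
  [8,-1,0,0,0,0,0],
  [8,-1,0,0,0,0,0],
  [8,-1,0,0,0,0,0],
])

```text
t: 4.88
position: [0.579, -0.1051, 0.0882]
orientation: [-0.189, -3.136, -0.0]
ft_force: [-1.4, 1.5, 1.3]
finger_gap: -0.0
finger_force: 0.9
```

Call:
apply_moves([
  [5,-0.6,0,0,0,0,0],
  [4,-0.5,0,0,0,0,0],
  [4,-0.5,0,0,0,0,0],
  [2,-0.3,0,0,0,0,0],
])

```text
t: 5.38
position: [0.5937, -0.107, 0.0882]
orientation: [-0.189, -3.136, -0.0]
ft_force: [-1.2, 1.1, 0.9]
finger_gap: 0.0001
finger_force: 0.8
```

Call:
apply_moves([
  [2,-0.2,0,0,0,0,0],
  [1,-0.1,0,0,0,0,0],
  [1,-0.1,0,0,0,0,0],
])

```text
t: 5.75
position: [0.5975, -0.1074, 0.0882]
orientation: [-0.189, -3.136, 0.0]
ft_force: [-0.9, -0.3, -0.6]
finger_gap: 0.0001
finger_force: 0.8
```

Call:
apply_moves([
  [1,-0.1,0,0,0,0,0],
  [0,0,0,0,0,0,0],
])

```text
t: 6.0
position: [0.5987, -0.1076, 0.0883]
orientation: [0.189, 3.136, -0.0]
ft_force: [-0.7, -0.0, -0.3]
finger_gap: -0.0002
finger_force: 0.4
```

```bash
python3 meas.py pics/crop2.png | grep -A30 'blue \[ 27'
```

```text
(no output)
```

View pics/crop2.png

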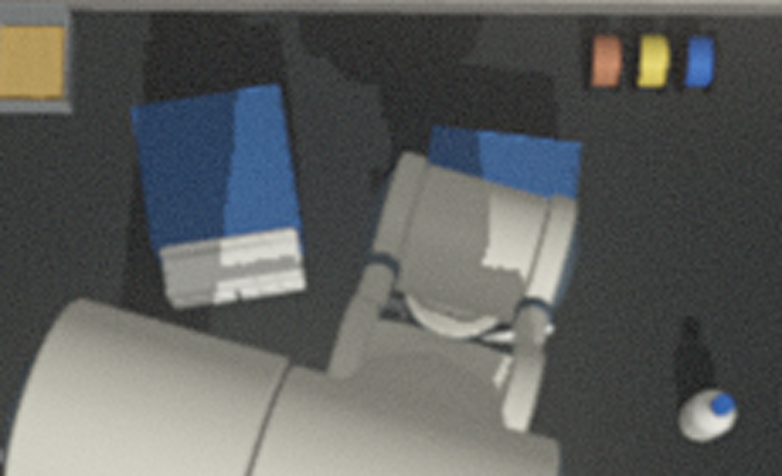

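The arm hides the drawer here, so I'll keep pushing in small steps and watch the force.

Call:
apply_moves([
  [1,-0.1,0,0,0,0,0],
  [1,-0.1,0,0,0,0,0],
  [0,0,0,0,0,0,0],
])

```text
t: 6.42
position: [0.5995, -0.1076, 0.0883]
orientation: [-0.189, -3.134, -0.0]
ft_force: [-8.6, -0.5, 5.7]
finger_gap: -0.0004
finger_force: 4.3
```

Call:
apply_moves([
  [1,-0.1,0,0,0,0,0],
  [1,-0.1,0,0,0,0,0],
  [0,0,0,0,0,0,0],
])

```text
t: 6.8
position: [0.5995, -0.1076, 0.0882]
orientation: [-0.188, -3.13, -0.001]
ft_force: [-21.0, -1.6, 15.1]
finger_gap: -0.0004
finger_force: 10.1
```

Call:
apply_moves([
  [1,-0.1,0,0,0,0,0],
  [0,0,0,0,0,0,0],
])

```text
t: 7.05
position: [0.5996, -0.1076, 0.0882]
orientation: [-0.188, -3.128, -0.001]
ft_force: [-26.5, -1.5, 19.5]
finger_gap: 0.0
finger_force: 13.1
```

Home against the stop. I'll back off, rise, and go over to the wide channel.

Call:
apply_moves([
  [-10,1,0,0,0,0,0],
  [-20,3,0,0,0,0,0],
  [-15,2,0,0,0,0,0],
  [0,0,30,0,0,0,0],
  [0,0,40,0,0,0,0],
  [0,0,40,0,0,0,0],
  [0,0,20,0,0,0,0],
  [15,30,0,0,0,2,0],
  [15,30,0,0,0,2,0],
  [15,30,0,0,0,2,0],
])

```text
t: 8.3
position: [0.6042, -0.0111, 0.2185]
orientation: [0.023, 3.14, -0.0]
ft_force: [0.6, 1.2, 1.0]
finger_gap: 0.0003
finger_force: 0.0
```

Call:
apply_moves([
  [15,30,0,0,0,2,0],
  [15,30,0,0,0,2,0],
  [15,30,0,0,0,2,0],
  [10,20,0,0,0,2,0],
  [0,5,0,0,0,2,0],
  [0,0,0,0,0,0,0],
])

```text
t: 9.05
position: [0.6582, 0.1027, 0.2182]
orientation: [0.25, -3.131, 0.0]
ft_force: [-0.3, 0.3, 0.5]
finger_gap: 0.0001
finger_force: 0.0
```

```bash
python3 - <<'E'
from h import *
from scipy.spatial.transform import Rotation as R
s=state(); p=s['position']*1000; a=np.array([.9879,.1551]); r=R.from_rotvec(s['orientation']).as_matrix()
d=p[:2]-[761,124]; print(p,'X',d@a,'Y',d@[-a[1],a[0]],'yawy',np.degrees(np.arctan2(-r[0,1],r[1,1])),r[:,2])
T=np.array([761,124])-98*a; print('to go',T-p[:2])
im,d,W=cloud('top'); cv2.imwrite('pics/c3.png',cv2.resize(im[70:210,150:380,::-1],None,fx=3.4,fy=3.4))
E
```

```text
[658.24134542 102.68056325 218.18781794] X -104.82191950403484 Y -5.123604237080099 yawy 9.136208606218664 [-2.61222972e-04 -1.81694676e-04 -9.99999949e-01]
to go [5.94445458 6.11963675]
```

View pics/c3.png

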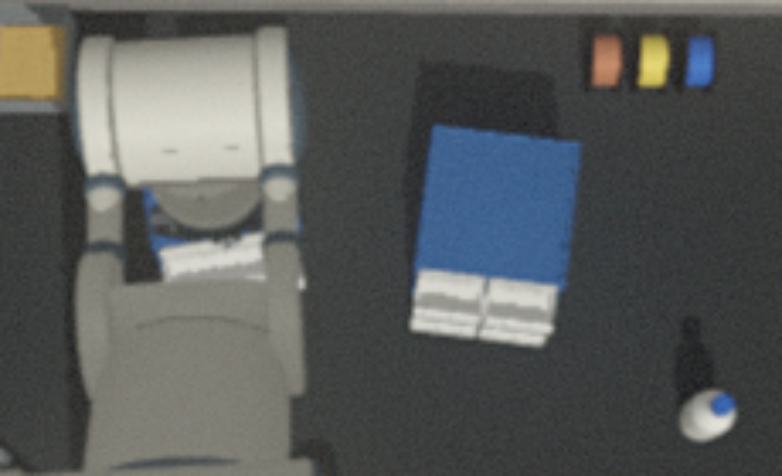

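Both upper narrow drawers are flush at crop (480,300). Next I'll move over the wide channel and go down.

Call:
apply_moves([
  [6,6,0,0,0,0,0],
  [0,0,-25,0,0,0,0],
  [0,0,-25,0,0,0,0],
  [0,0,-25,0,0,0,0],
  [0,0,-20,0,0,0,0],
  [0,0,-10,0,0,0,0],
  [0,0,-5,0,0,0,0],
  [0,0,-3,0,0,0,0],
])

```text
t: 10.1
position: [0.6649, 0.1089, 0.1057]
orientation: [-0.249, 3.131, -0.0]
ft_force: [0.4, 0.1, 0.0]
finger_gap: 0.0001
finger_force: 0.0
```

Call:
apply_moves([
  [0,0,-5,0,0,0,0],
  [0,0,-5,0,0,0,0],
  [0,0,-4,0,0,0,0],
  [0,0,0,0,0,0,0],
])

```text
t: 10.6
position: [0.6643, 0.109, 0.0909]
orientation: [0.249, -3.131, 0.0]
ft_force: [-0.1, -0.8, -0.2]
finger_gap: 0.0001
finger_force: 0.0
```

Call:
apply_moves([
  [-1,-0.16,0,0,0,0,0],
  [-1,-0.16,0,0,0,0,0],
  [-1,-0.16,0,0,0,0,0],
  [-1,-0.16,0,0,0,0,0],
  [-1,-0.16,0,0,0,0,0],
  [-1,-0.16,0,0,0,0,0],
  [-1,-0.16,0,0,0,0,0],
  [-1,-0.16,0,0,0,0,0],
  [-1,-0.16,0,0,0,0,0],
  [-1,-0.16,0,0,0,0,0],
])

```text
t: 11.85
position: [0.6546, 0.1074, 0.0913]
orientation: [-0.249, 3.131, 0.0]
ft_force: [2.1, 0.4, -0.6]
finger_gap: -0.0002
finger_force: 0.8
```

Call:
apply_moves([
  [-1.5,-0.23,0,0,0,0,0],
  [-2,-0.31,0,0,0,0,0],
  [-2,-0.31,0,0,0,0,0],
  [-2.5,-0.4,0,0,0,0,0],
  [-2.5,-0.4,0,0,0,0,0],
  [-3,-0.47,0,0,0,0,0],
  [-3,-0.47,0,0,0,0,0],
  [-3,-0.47,0,0,0,0,0],
  [-3,-0.47,0,0,0,0,0],
  [-3,-0.47,0,0,0,0,0],
])

```text
t: 13.1
position: [0.6289, 0.1033, 0.0913]
orientation: [-0.249, 3.132, -0.0]
ft_force: [1.5, -1.1, 0.2]
finger_gap: 0.0
finger_force: 0.8
```

Call:
apply_moves([
  [-3,-0.47,0,0,0,0,0],
  [-3,-0.47,0,0,0,0,0],
  [-3,-0.47,0,0,0,0,0],
  [-3,-0.47,0,0,0,0,0],
  [-3,-0.47,0,0,0,0,0],
  [-3,-0.47,0,0,0,0,0],
  [-3,-0.47,0,0,0,0,0],
  [-3,-0.47,0,0,0,0,0],
  [-3,-0.47,0,0,0,0,0],
  [-3,-0.47,0,0,0,0,0],
])

```text
t: 14.35
position: [0.5988, 0.0986, 0.0913]
orientation: [0.249, -3.132, 0.0]
ft_force: [1.7, -1.2, 0.3]
finger_gap: 0.0
finger_force: 0.8
```

Call:
apply_moves([
  [-3,-0.47,0,0,0,0,0],
  [-3,-0.47,0,0,0,0,0],
  [-3,-0.47,0,0,0,0,0],
  [-3,-0.47,0,0,0,0,0],
  [-3,-0.47,0,0,0,0,0],
  [-3,-0.47,0,0,0,0,0],
  [-3,-0.47,0,0,0,0,0],
  [-3,-0.47,0,0,0,0,0],
  [-3,-0.47,0,0,0,0,0],
  [-3,-0.47,0,0,0,0,0],
])

```text
t: 15.6
position: [0.5688, 0.094, 0.0913]
orientation: [-0.249, 3.132, -0.0]
ft_force: [1.6, -0.6, 0.8]
finger_gap: 0.0002
finger_force: 0.8
```

Call:
apply_moves([
  [-2.5,-0.4,0,0,0,0,0],
  [-2,-0.31,0,0,0,0,0],
  [-1.5,-0.23,0,0,0,0,0],
  [-1,-0.16,0,0,0,0,0],
  [-1,-0.16,0,0,0,0,0],
  [-1,-0.16,0,0,0,0,0],
  [-1,-0.16,0,0,0,0,0],
])

```text
t: 16.48
position: [0.559, 0.0924, 0.0913]
orientation: [-0.249, 3.132, -0.0]
ft_force: [0.6, -0.5, 0.3]
finger_gap: -0.0001
finger_force: 0.8
```

Call:
apply_moves([
  [-1,-0.16,0,0,0,0,0],
  [-1,-0.16,0,0,0,0,0],
  [-1,-0.16,0,0,0,0,0],
])

```text
t: 16.85
position: [0.556, 0.0919, 0.0913]
orientation: [0.249, -3.132, 0.0]
ft_force: [0.9, -1.1, 0.6]
finger_gap: -0.0
finger_force: 0.8
```

Call:
apply_moves([
  [-1,-0.16,0,0,0,0,0],
  [-1,-0.16,0,0,0,0,0],
])

```text
t: 17.1
position: [0.554, 0.0916, 0.0913]
orientation: [0.249, -3.132, 0.0]
ft_force: [2.4, -2.4, -0.1]
finger_gap: -0.0001
finger_force: 0.8
```

Call:
apply_moves([
  [-0.5,-0.08,0,0,0,0,0],
  [-0.5,-0.08,0,0,0,0,0],
  [-0.5,-0.08,0,0,0,0,0],
  [-0.5,-0.08,0,0,0,0,0],
])

```text
t: 17.6
position: [0.5527, 0.0914, 0.0914]
orientation: [-0.249, 3.13, 0.0]
ft_force: [7.3, 0.8, -4.2]
finger_gap: -0.0001
finger_force: 3.6
```

Call:
apply_moves([
  [-0.5,-0.08,0,0,0,0,0],
  [-0.5,-0.08,0,0,0,0,0],
])

```text
t: 17.85
position: [0.5527, 0.0914, 0.0914]
orientation: [-0.249, 3.129, 0.0]
ft_force: [11.9, 2.7, -8.6]
finger_gap: -0.0
finger_force: 6.2
```

Call:
apply_moves([
  [-0.5,-0.08,0,0,0,0,0],
  [-0.5,-0.08,0,0,0,0,0],
])

```text
t: 18.1
position: [0.5526, 0.0913, 0.0915]
orientation: [-0.249, 3.127, 0.0]
ft_force: [17.7, 3.5, -13.6]
finger_gap: -0.0002
finger_force: 8.8
```

At the stop. I'll move the finger to mid-channel, lift it out and retreat to the left so the camera view is clear.

Call:
apply_moves([
  [2,0.3,0,0,0,0,0],
  [3,0.5,0,0,0,0,0],
  [4,0.6,0,0,0,0,0],
  [0,0,3,0,0,0,0],
  [0,0,8,0,0,0,0],
  [0,0,15,0,0,0,0],
  [0,0,30,0,0,0,0],
  [0,0,40,0,0,0,0],
  [0,0,40,0,0,0,0],
])

```text
t: 19.23
position: [0.5588, 0.0924, 0.2297]
orientation: [-0.249, 3.131, -0.0]
ft_force: [0.5, 0.2, -0.3]
finger_gap: -0.0001
finger_force: 0.0
```

Call:
apply_moves([
  [-25,30,0,0,0,0,0],
  [-25,40,0,0,0,0,0],
  [-25,40,0,0,0,0,0],
  [-25,40,0,0,0,0,0],
  [-25,40,0,0,0,0,0],
  [-25,40,0,0,0,0,0],
  [-20,40,0,0,0,0,0],
  [-20,40,0,0,0,0,0],
  [-20,40,0,0,0,0,0],
  [-20,40,0,0,0,0,0],
])

```text
t: 20.48
position: [0.3282, 0.4836, 0.2285]
orientation: [-0.249, 3.131, 0.001]
ft_force: [1.6, -0.1, 0.1]
finger_gap: 0.0002
finger_force: 0.0
```

```bash
sed -i 's/-222,-60/-250,-60/' meas.py; python3 meas.py pics/c4.png | grep -E "blue|y -5 |y -25|y 25|y -45"
python3 - <<'E'
from h import *
print(state()['qd'].round(3))
im,d,W=cloud('top')
for n,(u,v) in dict(spool=(243,217),bottle=(358,192),drv1=(280,229),drv2=(330,232),pl=(148,202)).items(): print(n,W[v,u].round(3))
E
```

```text
blue [ 189   95   49   49 1783] z 0.1211 rect [761. 124.] [152.5 149.2] 9.526144981384277 [[673.0, 185.0], [698.0, 38.0], [848.0, 63.0], [824.0, 210.0]]
  y -45 -228:93 -224:104 -220:102 -216:84 -212:77 -208:81 -204:79 -200:79 -196:84 -192:82 -188:89 -184:110 -180:109 -172:65 -168:70 -164:68 -160:62 -156:68 -152:67 -148:66 -144:66 -140:66 -136:80 -132:91 -120:69 -116:67 -112:62 -108:62 -104:65 -100:64 -96:65 -92:63 -88:64 -84:88 -80:102 -76:104 -72:100
  y -25 -228:97 -224:104 -216:83 -212:84 -208:82 -204:82 -200:78 -196:81 -192:85 -188:94 -184:113 -172:66 -168:69 -164:65 -160:70 -156:65 -152:67 -148:66 -144:63 -140:68 -136:78 -132:91 -124:71 -120:67 -116:64 -112:68 -108:62 -104:64 -100:67 -96:63 -92:65 -88:65 -84:71 -80:70 -76:69 -72:69 -68:67 -64:66 -60:63
  y -5 -228:92 -224:105 -216:82 -212:81 -208:82 -204:86 -200:85 -196:83 -192:82 -188:87 -184:110 -180:110 -172:74 -168:70 -164:68 -160:67 -156:67 -152:67 -148:70 -144:68 -140:68 -136:69 -132:89 -124:70 -120:65 -116:68 -112:63 -108:62 -104:66 -100:70 -96:64 -92:66 -88:68 -84:68 -80:65 -76:68 -72:71 -68:66 -64:66 -60:63
  y 25 -228
[... 301 characters left out ...]
0.1217 rect [ 722. -161.] [150.  153.2] 82.85578155517578 [[637.0, -226.0], [789.0, -245.0], [808.0, -96.0], [656.0, -77.0]]
  y -45 -120:40 -116:97 -112:75 -108:26 -104:81 -100:85 -96:82 -92:82 -88:83 -84:83 -80:92 -76:105
  y -25 -120:87 -116:54 -108:83 -104:79 -100:85 -96:80 -92:86 -88:81 -84:82 -80:86 -76:103
  y -5 -116:67 -112:90 -108:38 -104:42 -100:92 -96:57 -92:92 -88:64 -84:67 -80:61 -76:99 -72:73 -68:62 -64:4
  y 25 -120:53 -116:62 -112:51 -108:83 -104:81 -100:83 -96:85 -92:81 -88:84 -84:80 -80:85 -76:106
[-0.063 -0.025  0.058 -0.006 -0.022 -0.101]
spool [0.428 0.019 0.045]
bottle [ 0.514 -0.377  0.084]
drv1 [ 0.389 -0.113  0.013]
drv2 [ 0.379 -0.289  0.025]
pl [0.482 0.36  0.017]
```

View pics/c4.png

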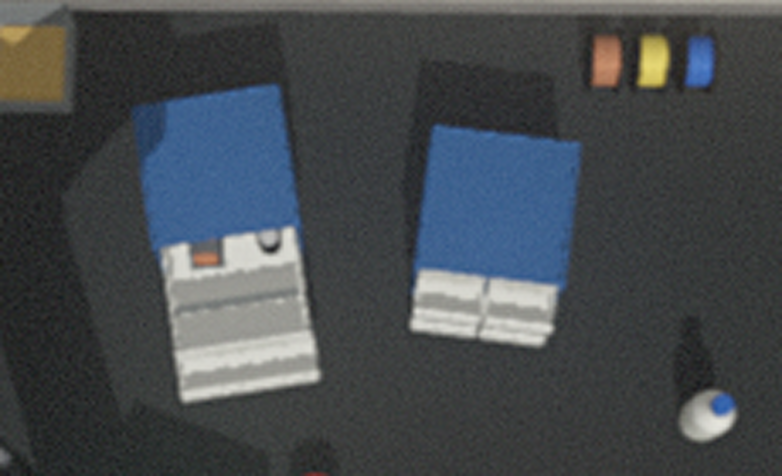

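The wide drawer is fully out, with the lip at about X −226..−221. The transformer (crop 207,250) and the capacitor (270,240) are upright at the rear. The narrow drawers are shut and nothing on the bench has moved.

```bash
python3 -c "
from h import *
print(job_done())"
```

```text
the job is handed in; nothing more can be done
None
```

I pushed the narrow drawer home to its stop and drew the wide drawer out to its stop with the closed fingertips behind its lip. In the last picture both parts stood upright, the other drawers looked shut and nothing on the bench had moved; I've handed the job in, but no verdict came back.

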